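Open the sandwich press and hold its lid half open

ROBOT

A 6-joint arm with a two-finger parallel gripper is mounted at the origin on a cart in front of the work surface, level with it; the furniture and walls round the work are solid. World frame = base frame: x ahead of the robot, y to its left, z up, the work surface at z = 0. Lengths are in m, angles in degrees, forces in N, time in s.
With the tool pointing down it reaches from about 0.375 to 0.9 m from the base axis. Payload 3.1 kg.
Tool frame: the origin (TCP) lies midway between the tips of the shut fingers; the grasp point (between the pads) lies 19 mm behind it; z points along the fingers, y is the line along which they close (so a half turn about z gives the same grasp; the last joint's range is limited). The gripper opens to 87 mm and grips with 3 to 60 N. Pads are 19 mm wide; open, the fingers measure 117 mm over their backs; the gripper's body (75 mm by 190 mm) begins 51 mm behind the grasp point.
Start: joints at [-73.31, 30.224, 82.088, -0, 67.689, -10.227], TCP at [0.283, -0.557, 0.223] pointing down, gripper open.
Joint ranges: [-176.69, 176.69], [-43.24, 126.21], [12.49, 139.97], [-82, 262], [0, 151.66], [-163.58, 163.58]. Speed limits (degrees/s): [159.86, 159.86, 180, 180, 180, 180].

INTERFACE

Orientations are given as a 3x3 rotation matrix whose columns are the frame's x, y, z axes.
In Python, from rig import read_state, capture, camera_info, hand_in gives the robot as it stands.
- The arm moves only by the tool drive_tool, never from a script. Its argument "motion" is a list of rows, each a list of 2 entries, a list of its own where there are three numbers: the shift along the tool's x, y, z in mm, then the turn, a rotation vector about the tool's x, y, z in rad. A call has 1 to 5 rows; each row shifts and turns the commanded pose from where the row before left it, along the tool's axes as they then stand; what a row does not reach is not made up. A row lasts 1/10 s, in which the tool goes at most 50 mm and 8.59 degrees, less where a joint would pass 70% of its speed; a pose out of reach is approached as far as the arm can. A call is refused whole if a number of a shift passes 50 or a number of a turn 0.15, either way. A call with a gripper value outside its range is refused whole. "gripper" is the opening, from 0 (shut) to 1 (fully open), set as the call begins (left out, the last holds). The fingers move at their own pace and stop on an object; the grip force is fixed at half the most. Time passes only in rows, so rows that do not move let the fingers close. It gives the time, the measured TCP pose, the force, the opening and the grip force at its end, in the units of the state.
- read_state(): the state, without advancing time (a new reading comes with each control period).
- capture(name): name is "side" or "top"; returns the picture (400x640x3 uint8, red, green, blue); there is no depth.
- camera_info(name): a dict with "fovy" (degrees; the focal length in pixels is half the picture's height over the tangent of half this angle, whatever the lens; pixels are square), "cx", "cy" (the principal point, pixels), "xyz" and "orientation" of the camera in the world. Camera axes: x right, y down, z forward; pixel columns grow to the right and rows downward; lengths in m; the calibration is good to about 2 mm. A picture is of the moment at which its call begins. camera_info takes no time and is no camera call.
- hand_in(): hands the job in; it is judged then, once.
The state is a dict: "time_s": time; "joint_positions": joint angles; "qvel": joint speeds; "tau": joint torques, N m; "position": TCP position; "tcp_rot": TCP orientation; "force": force on the tool from outside, world axes, zero at the start; "moment": the same for the moment, N m; "opening": opening from 0.0 (shut) to 1.0 (fully open); "grasp_force": force on a finger pad.
Only numpy, scipy, OpenCV 4.12 (cv2) and the standard library are available. Lean on these libraries where they do the work, as an engineer would, in place of code of your own. Each camera call takes 0.05 s, during which the arm holds its last target. There are 200 camera calls.

TASK

The toasties are done: push the red catch of the sandwich press down to its stop and let it spring back up, so that the lid pops ajar; then raise the lid by its bar handle and hold it half open, at 45 degrees, so that I can get in with the tongs. The lid falls shut if it is let go, so finish still holding it there by the handle. Leave the tongs, mug, tomato, tumbler, spice jar and salt shaker where they stand.

Things in the scene. Friction and masses are not known exactly. Their poses are not given: they have to be found in the camera images.
- press: Sandwich press, 180 mm deep, 250 mm wide, 93 mm high when shut: black lower half with a steel band, steel lid. It cannot be shifted. Origin under the centre of the lower half, on the worktop; its front faces its own -x (roughly to the robot), y runs along its width, z up. The lid's hinge axis runs along y at x = +90 mm, z = 60 mm, at the back.
- press_lid (a joint): Opening angle of the lid, rad: 0 shut, about 0.10 when popped ajar on two sprung pins once the catch frees it, 0.785 at 45 degrees, at most 1.75. The lid weighs about 0.6 kg and falls back to ajar when let go; about 3 N upward at the handle lifts it.
- handle: Black round bar handle of the lid, 16 mm thick, 176 mm long, along y, on posts 80 mm either side of its middle; 35 mm gap between bar and lid front. Origin mid-bar; axes as the press's when shut, turning with the lid. Shut: x = -128, z = 80 mm of the press; as the lid opens it rises and goes back. Grip it from above 45 mm beside its middle, clear of the catch, one finger in the gap.
- press_catch (a joint): Angle of the red catch lever at the front of the press, rad: 0 at rest (hooked over a keeper on the lid), 0.30 pressed down to its stop; a spring brings it back. Pushed at the tab's end it takes about 2 N at first and 6 N at the stop. Short of the stop it may not free the lid.
- catch_tab (a point): Point on top of the red catch tab, near its front end, where to push it down. The tab is 42 mm wide and passes under the bar handle, this point 36 mm in front of the bar, at x = -164, z = 76 mm of the press at rest; to the stop it moves 23 mm down and 10 mm forward. The lever pivots about a line along y at x = -94, z = 30 mm of the press.
- tongs: Steel kitchen tongs, 357 x 70 x 34 mm, lying on the worktop to the right of the press, their length about away from the robot. Origin at the centre of the underside.
- mug_a: White mug, 80 mm wide without its handle, 91 mm high. Origin at the centre of the underside.
- tomato_a: Red tomato, about 72 mm, on the chopping board at the left. Origin at its underside.
- tumbler_a: Grey metal tumbler, 77 mm wide, 103 mm high. Origin at the centre of the underside.
- spice_0: Spice jar with a green lid, 46 mm wide, 106 mm high. Origin at the centre of the underside.
- salt: Salt shaker with a grey top, 44 mm wide, 90 mm high. Origin at the centre of the underside.

How it is judged:
By the outcome, as a careful person would: the job done as asked, in the order asked, and still so for the second after the job is handed in, while the arm keeps its last pose, push and grip.
It also fails if it takes over 42 s, if anything falls off the work surface, if the arm or the gripper's body presses on something with over 40 N, if the wrist force passes 120 N, or if a joint passes its speed limit or range.

## Working session

There is one attempt and no reset: what is moved stays moved. The work goes in short steps, Python scripts to look and compute and a tool call to move; the robot and the scene stay as the last step left them, time stands still between calls to the robot, and variables do not carry over. Pictures are saved under pics/ and viewed, at most 10 in all, crops included, and the job is handed in when it is done.

Besides the shell and the picture viewer there is one more tool, called after "Emit:" as name(argument=value, ...), one argument or row to a line, values as JSON. drive_tool: Moves the arm, as the interface text tells. Its arguments: {"type":"object","properties":{"motion":{"type":"array","items":{"type":"array"}},"gripper":{"type":"number"}},"required":["motion"]}

```bash
ls; mkdir -p pics; python3 - <<'E'
from rig import *
import cv2,numpy as np
s=read_state();print(s)
for n in("side","top"):
    print(n,camera_info(n)); cv2.imwrite(f"pics/{n}0.png",capture(n)[:,:,::-1])
E
```

```text
pics
{'time_s': 0.0, 'joint_positions': array([-7.33100073e+01,  3.02792174e+01,  8.21560943e+01, -7.56076994e-04,
        6.76913963e+01, -1.02266736e+01]), 'qvel': array([ 0.05702137,  0.03491086,  0.05654682, -0.09050796,  0.10034957,
       -0.00082101]), 'tau': array([-2.41142388e-04, -4.40042531e+01, -1.76596624e+01,  6.32887823e-02,
        5.79840993e-02, -1.70906542e-04]), 'position': array([ 0.28274597, -0.55655342,  0.22157059]), 'tcp_rot': array([[ 8.91663737e-01,  4.52697871e-01, -6.46813182e-04],
       [ 4.52698173e-01, -8.91661310e-01,  2.11480035e-03],
       [ 3.80627326e-04, -2.17850193e-03, -9.99997555e-01]]), 'force': array([ 0.4672678 , -0.15757413, -0.21379649]), 'moment': array([ 0.0229456 ,  0.01320001, -0.00158111]), 'grasp_force': 0.0, 'opening': 0.9975967486044096}
side {'fovy': 50.35998535697679, 'cx': 324.0909795800892, 'cy': 199.82511172508413, 'xyz': array([0.34883277, 1.03120831, 0.55106104]), 'orientation': array([[-0.97728007, -0.10564361,  0.18374739],
       [-0.21029636,  0.3751538 , -0.90279292],
       [ 0.02644077, -0.92092294, -0.3888468 ]])}
top {'fovy': 45.72141523097618, 'cx': 324.2696333439285, 'cy': 203.53951816547428, 'xyz': array([ 0.09510895, -0.11044227,  1.55868221]), 'orientation': array([[ 0.07198595, -0.95128125,  0.29980326],
       [-0.99737251, -0.06620447,  0.02941175],
       [-0.00813053, -0.30113277, -0.95354756]])}
```

View pics/side0.png

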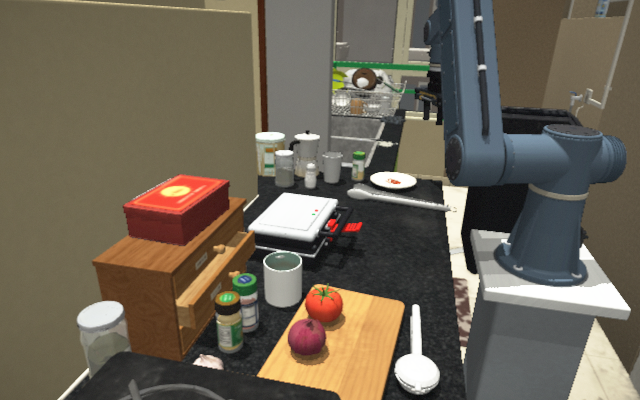

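View pics/top0.png

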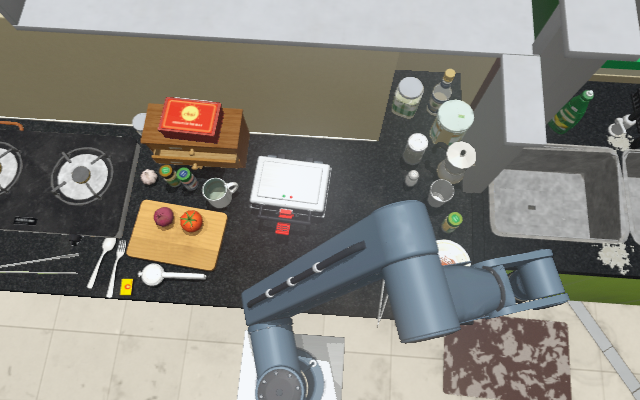

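Side view: press around (295,222), with the red tab at (352,228). Top view: lid centred at (290,185), with the tab at (283,229). I'll zoom in on both for edges.

```bash
cat > h.py <<'E'
import numpy as np,cv2
from rig import *
def ray(n,u,v):
    c=camera_info(n);f=200/np.tan(np.radians(c["fovy"]/2))
    d=c["orientation"]@np.array([(u-c["cx"])/f,(v-c["cy"])/f,1]);return c["xyz"],d/np.linalg.norm(d)
def plane(n,u,v,z):
    o,d=ray(n,u,v);return o+d*(z-o[2])/d[2]
def two(a,b):
    (o,d),(p,e)=ray("side",*a),ray("top",*b)
    t=np.linalg.lstsq(np.c_[d,-e],p-o,rcond=None)[0];x,y=o+t[0]*d,p+t[1]*e
    return (x+y)/2,np.linalg.norm(x-y)
def reds(im,box):
    x0,y0,x1,y1=box;h=cv2.cvtColor(im[y0:y1,x0:x1],cv2.COLOR_RGB2HSV)
    m=(((h[...,0]<8)|(h[...,0]>172))&(h[...,1]>140)&(h[...,2]>70)).astype(np.uint8)
    n,l,s,c=cv2.connectedComponentsWithStats(m)
    return [(s[i,:2]+[x0,y0],s[i,2:],c[i]+[x0,y0]) for i in range(1,n) if s[i,4]>8]
def pose(): 
    s=read_state();return s["position"],s["tcp_rot"],s["force"]
E
python3 - <<'E'
from h import *
a=cv2.imread("pics/side0.png");b=cv2.imread("pics/top0.png")
for n,i,bx in(("side",a,(300,200,380,260)),("top",b,(250,190,330,250))):
    for r in reds(i[:,:,::-1],bx):print(n,r)
A=cv2.resize(a[180:270,240:380],None,fx=5.7,fy=5.7,interpolation=cv2.INTER_CUBIC)[:,:798]
B=cv2.resize(b[145:245,240:345],None,fx=6,fy=6,interpolation=cv2.INTER_CUBIC)
cv2.imwrite("pics/ca.png",A);cv2.imwrite("pics/cb.png",B)
E
```

```text
side (array([328, 219]), array([10, 14, 98], dtype=int32), array([332.39795918, 224.95918367]))
side (array([341, 222]), array([ 22,  10, 162], dtype=int32), array([352.01851852, 226.94444444]))
side (array([327, 237]), array([ 6,  4, 14], dtype=int32), array([330.07142857, 238.14285714]))
top (array([279, 209]), array([15,  9, 75], dtype=int32), array([285.25333333, 213.72      ]))
top (array([275, 222]), array([ 15,  13, 121], dtype=int32), array([282.3553719 , 228.52066116]))
```

View pics/ca.png

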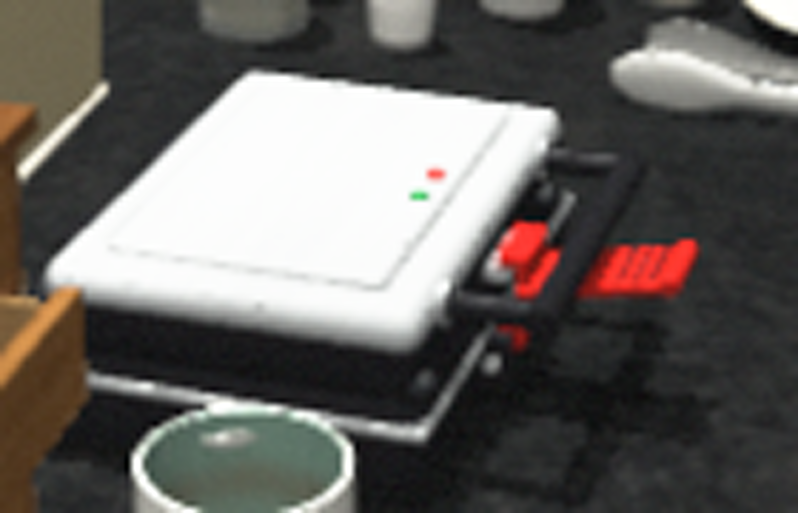

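View pics/cb.png

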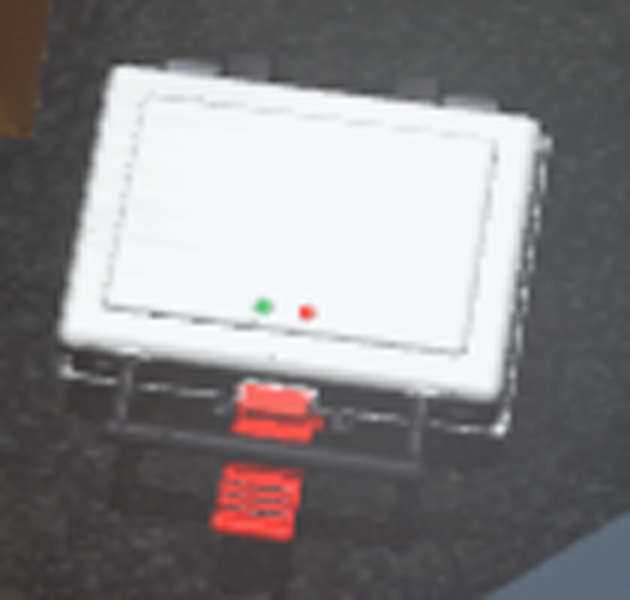

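Crops. Side: bar runs from (640,162) to (550,312), tab end is at (690,265). Top: bar runs from (112,428) to (420,466), tab spans (213,466)-(300,540). Lid corners are clear in both, so I'll triangulate.

```bash
python3 - <<'E'
from h import *
S=lambda x,y:(240+x/5.7-.4,180+y/5.7-.4); T=lambda x,y:(240+x/6-.4,145+y/6-.4)
P={}
for k,s,t in [("barR",(632,165),(418,466)),("barL",(550,308),(114,428)),("BR",(248,72),(543,120)),("FR",(560,115),(500,393)),("FL",(400,342),(64,343)),("BL",(46,280),(115,68)),
  ("tabfront",(690,268),(253,528)),("tabmid",(645,268),(260,498))]:
    P[k],e=two(S(*s),T(*t));print(k,P[k].round(4),round(e,4))
for k,t in [("barR",(418,466)),("barL",(114,428))]: P[k]=plane("top",*T(*t),.08);print(k,P[k].round(4))
m=(P["barR"]+P["barL"])/2;d=P["barL"]-P["barR"];print("mid",m,"len",np.linalg.norm(d),"yaw",np.degrees(np.arctan2(-d[0],d[1])))
for k,t in [("BR",(543,120)),("FR",(500,393)),("FL",(64,343)),("BL",(115,68))]: P[k]=plane("top",*T(*t),.09)
c=sum(P[k] for k in("BR","FR","FL","BL"))/4; d=P["BL"]-P["BR"]+P["FL"]-P["FR"];print("c",c,np.degrees(np.arctan2(-d[0],d[1])),np.linalg.norm(d)/2)
d=P["BL"]-P["FL"]+P["BR"]-P["FR"];print(np.linalg.norm(d)/2,np.degrees(np.arctan2(d[1],d[0])))
print("tab",plane("top",*T(255,515),.076))
E
```

```text
barR [ 0.491  -0.0212  0.081 ] 0.0041
barL [0.4998 0.1437 0.0857] 0.0035
BR [ 0.6965 -0.0746  0.0847] 0.0006
FR [ 0.5337 -0.0624  0.0853] 0.004
FL [0.5518 0.178  0.0788] 0.0041
BL [0.7115 0.1677 0.082 ] 0.0011
tabfront [0.4518 0.065  0.073 ] 0.0056
tabmid [0.4709 0.0633 0.0692] 0.0031
barR [ 0.4934 -0.0211  0.08  ]
barL [0.5031 0.1448 0.08  ]
mid [0.49826672 0.061864   0.08      ] len 0.16613536453567443 yaw -3.3627504253015053
c [0.62083135 0.05118786 0.09      ] -3.178093582095705 0.2399072508529549
0.16144651591127707 -3.8342379259451844
tab [0.46119111 0.06431914 0.076     ]
```

```bash
cat >> h.py <<'E'
from scipy.spatial.transform import Rotation as Ro
def rows(p,R1,n):
    "n rows from the measured pose to p,R1, straight, in tool axes"
    p0,R,_=pose();R=np.array(R);w=(Ro.from_matrix(R).inv()*Ro.from_matrix(R1)).as_rotvec()/n;q=p0.copy()
    for i in range(n):
        s=np.round(R.T@(p0+(p-p0)*(i+1)/n-q));q=q+R@s;R=R@Ro.from_rotvec(np.round(w,3)).as_matrix()
        print([s.tolist(),np.round(w,3).tolist()])
    print("end",q.round(4))
a=np.radians(-3.5);PX=np.array([np.cos(a),np.sin(a),0]);PY=np.array([-PX[1],PX[0],0])
DOWN=np.c_[PY,PX,[0,0,-1.]]   # tool y along press x, z down
E
python3 -c "
from h import *
print(np.linalg.det(DOWN));rows(np.array([.458,.064,.15]),DOWN,15)"
```

```text
1.0
[[0.0, -0.0, 0.0], [-0.0, -0.0, -0.069]]
[[0.0, -0.0, 0.0], [-0.0, -0.0, -0.069]]
[[0.0, -0.0, 0.0], [-0.0, -0.0, -0.069]]
[[0.0, -0.0, 0.0], [-0.0, -0.0, -0.069]]
[[0.0, -0.0, 0.0], [-0.0, -0.0, -0.069]]
[[0.0, -0.0, 0.0], [-0.0, -0.0, -0.069]]
[[0.0, -0.0, 0.0], [-0.0, -0.0, -0.069]]
[[0.0, -0.0, 0.0], [-0.0, -0.0, -0.069]]
[[0.0, -0.0, 0.0], [-0.0, -0.0, -0.069]]
[[0.0, -0.0, 0.0], [-0.0, -0.0, -0.069]]
[[0.0, -0.0, 0.0], [-0.0, -0.0, -0.069]]
[[1.0, -0.0, 0.0], [-0.0, -0.0, -0.069]]
[[-0.0, -0.0, 0.0], [-0.0, -0.0, -0.069]]
[[-0.0, -0.0, 0.0], [-0.0, -0.0, -0.069]]
[[-0.0, -0.0, 0.0], [-0.0, -0.0, -0.069]]
end [0.6181 0.3855 0.2232]
```

```bash
sed -i 's/s=np.round(R.T@(p0+(p-p0)\*(i+1)\/n-q));q=q+R@s;/s=np.round(1e3*R.T@(p0+(p-p0)*(i+1)\/n-q));q=q+R@s\/1e3;/' h.py
python3 -c "
from h import *
rows(np.array([.458,.064,.15]),DOWN,15)"
```

```text
[[29.0, -32.0, 5.0], [-0.0, -0.0, -0.069]]
[[31.0, -29.0, 5.0], [-0.0, -0.0, -0.069]]
[[34.0, -27.0, 5.0], [-0.0, -0.0, -0.069]]
[[35.0, -25.0, 4.0], [-0.0, -0.0, -0.069]]
[[36.0, -23.0, 5.0], [-0.0, -0.0, -0.069]]
[[38.0, -20.0, 5.0], [-0.0, -0.0, -0.069]]
[[40.0, -17.0, 5.0], [-0.0, -0.0, -0.069]]
[[40.0, -14.0, 5.0], [-0.0, -0.0, -0.069]]
[[42.0, -12.0, 5.0], [-0.0, -0.0, -0.069]]
[[42.0, -9.0, 4.0], [-0.0, -0.0, -0.069]]
[[42.0, -5.0, 5.0], [-0.0, -0.0, -0.069]]
[[43.0, -3.0, 5.0], [-0.0, -0.0, -0.069]]
[[43.0, -0.0, 5.0], [-0.0, -0.0, -0.069]]
[[43.0, 3.0, 5.0], [-0.0, -0.0, -0.069]]
[[43.0, 6.0, 5.0], [-0.0, -0.0, -0.069]]
end [0.4581 0.0643 0.1497]
```

Emit:
drive_tool(
  motion=[
    [[29, -32, 5], [0, 0, -0.069]],
    [[31, -29, 5], [0, 0, -0.069]],
    [[34, -27, 5], [0, 0, -0.069]],
    [[35, -25, 4], [0, 0, -0.069]],
    [[36, -23, 5], [0, 0, -0.069]],
  ],
  gripper=0,
)

```text
time_s: 0.6
position: [0.3411, -0.3487, 0.1982]
tcp_rot: [[0.684, 0.729, -0.0], [0.729, -0.684, 0.0], [0.0, -0.0, -1.0]]
force: [0.6, -0.1, -0.6]
opening: 0.629
grasp_force: 0.0
```

Emit:
drive_tool(
  motion=[
    [[38, -20, 5], [0, 0, -0.069]],
    [[40, -17, 5], [0, 0, -0.069]],
    [[40, -14, 5], [0, 0, -0.069]],
    [[42, -12, 5], [0, 0, -0.069]],
    [[42, -9, 4], [0, 0, -0.069]],
  ],
)

```text
time_s: 1.1
position: [0.3996, -0.1414, 0.1742]
tcp_rot: [[0.397, 0.918, -0.0], [0.918, -0.397, 0.0], [0.0, -0.0, -1.0]]
force: [0.5, 0.0, -0.2]
opening: 0.175
grasp_force: 0.0
```

Emit:
drive_tool(
  motion=[
    [[42, -5, 5], [0, 0, -0.069]],
    [[43, -3, 5], [0, 0, -0.069]],
    [[43, 0, 5], [0, 0, -0.069]],
    [[43, 3, 5], [0, 0, -0.069]],
    [[43, 6, 5], [0, 0, -0.069]],
  ],
)

```text
time_s: 1.6
position: [0.4585, 0.0653, 0.1492]
tcp_rot: [[0.063, 0.998, -0.0], [0.998, -0.063, -0.0], [-0.0, -0.0, -1.0]]
force: [0.9, -0.7, -1.1]
opening: 0.008
grasp_force: 0.0
```

Emit:
drive_tool(
  motion=[
    [[0, 0, 20], [0, 0, 0]],
    [[0, 0, 20], [0, 0, 0]],
    [[0, 0, 10], [0, 0, 0]],
    [[0, 0, 0], [0, 0, 0]],
    [[0, 0, 0], [0, 0, 0]],
  ],
)

```text
time_s: 2.1
position: [0.4585, 0.0632, 0.0997]
tcp_rot: [[0.067, 0.998, -0.0], [0.998, -0.067, 0.0], [0.0, -0.0, -1.0]]
force: [-0.7, 0.2, -0.5]
opening: 0.007
grasp_force: 0.0
```

```bash
python3 - <<'E'
from h import *
print(pose())
a=capture("side");b=capture("top")
A=cv2.resize(a[150:280,240:400],None,fx=3.5,fy=3.5,interpolation=cv2.INTER_CUBIC)
cv2.imwrite("pics/s1.png",A[:,:,::-1])
for n,i,bx in(("side",a,(300,200,380,260)),("top",b,(250,190,330,250))):
    for r in reds(i,bx):print(n,r)
E
```

```text
(array([0.45849088, 0.06319388, 0.09967367]), array([[ 6.66803163e-02,  9.97774377e-01, -1.65987049e-04],
       [ 9.97774391e-01, -6.66803118e-02,  3.22724139e-05],
       [ 2.11325195e-05, -1.67769561e-04, -9.99999986e-01]]), array([-0.67879335,  0.22509118, -0.49465759]))
side (array([327, 219]), array([11, 14, 93], dtype=int32), array([332.05376344, 224.94623656]))
side (array([341, 222]), array([ 22,  10, 152], dtype=int32), array([351.86184211, 227.19078947]))
side (array([327, 237]), array([ 6,  4, 14], dtype=int32), array([330.07142857, 238.14285714]))
```

View pics/s1.png

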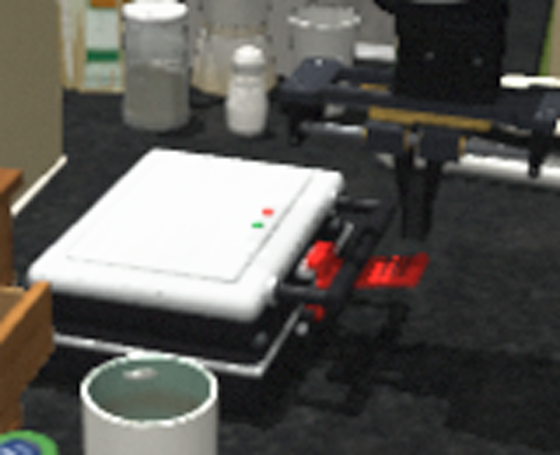

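The fingertips at (415,235) are right above the tab at (395,270). Pushing down in steps.

Emit:
drive_tool(
  motion=[
    [[0, 0, 12], [0, 0, 0]],
    [[0, 0, 10], [0, 0, 0]],
    [[0, -1, 5], [0, 0, 0]],
    [[0, -2, 5], [0, 0, 0]],
    [[0, 0, 0], [0, 0, 0]],
  ],
)

```text
time_s: 2.7
position: [0.4539, 0.0637, 0.0673]
tcp_rot: [[0.066, 0.998, -0.003], [0.998, -0.066, 0.0], [-0.0, -0.003, -1.0]]
force: [-2.2, -0.1, 1.8]
opening: 0.006
grasp_force: 1.3
```

Emit:
drive_tool(
  motion=[
    [[0, -2, 4], [0, 0, 0]],
    [[0, -1, 3], [0, 0, 0]],
    [[0, -1, 2], [0, 0, 0]],
    [[0, 0, 0], [0, 0, 0]],
    [[0, 0, 0], [0, 0, 0]],
  ],
)

```text
time_s: 3.2
position: [0.451, 0.064, 0.0587]
tcp_rot: [[0.066, 0.998, -0.001], [0.998, -0.066, 0.0], [0.0, -0.001, -1.0]]
force: [-2.5, -1.0, 5.8]
opening: 0.004
grasp_force: 2.6
```

Emit:
drive_tool(
  motion=[
    [[0, -1, 2], [0, 0, 0]],
    [[0, 0, 2], [0, 0, 0]],
    [[0, 0, 0], [0, 0, 0]],
    [[0, 0, 0], [0, 0, 0]],
  ],
)

```text
time_s: 3.6
position: [0.4497, 0.0641, 0.0547]
tcp_rot: [[0.066, 0.998, -0.001], [0.998, -0.066, 0.0], [-0.0, -0.001, -1.0]]
force: [-3.3, 0.4, 5.4]
opening: 0.013
grasp_force: 2.8
```

Emit:
drive_tool(
  motion=[
    [[0, 0, 2], [0, 0, 0]],
    [[0, 0, 0], [0, 0, 0]],
    [[0, 0, 0], [0, 0, 0]],
  ],
)

```text
time_s: 3.9
position: [0.4494, 0.0641, 0.0531]
tcp_rot: [[0.066, 0.998, -0.002], [0.998, -0.066, 0.0], [-0.0, -0.002, -1.0]]
force: [-3.7, 0.1, 10.0]
opening: 0.003
grasp_force: 5.3
```

Emit:
drive_tool(
  motion=[
    [[0, 0, 2], [0, 0, 0]],
    [[0, 0, 0], [0, 0, 0]],
    [[0, 0, 0], [0, 0, 0]],
  ],
)

```text
time_s: 4.2
position: [0.4492, 0.0642, 0.0523]
tcp_rot: [[0.066, 0.998, -0.002], [0.998, -0.066, -0.0], [-0.0, -0.002, -1.0]]
force: [-6.2, -0.7, 22.9]
opening: 0.005
grasp_force: 11.6
```

```bash
python3 - <<'E'
from h import *
a=capture("side");print(pose()[2])
A=cv2.resize(a[170:270,240:400],None,fx=3.5,fy=3.5,interpolation=cv2.INTER_CUBIC)
cv2.imwrite("pics/s2.png",A[:,:,::-1])
E
```

```text
[-6.03571418  0.1861877  23.31991614]
```

View pics/s2.png

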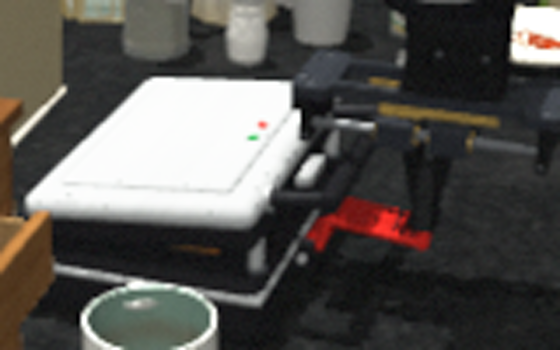

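The catch is at its stop (23 N) and the lid is ajar. Release slowly, then go up and over to the grip point.

Emit:
drive_tool(
  motion=[
    [[0, 0, -10], [0, 0, 0]],
    [[0, 0, -15], [0, 0, 0]],
    [[0, 0, -25], [0, 0, 0]],
    [[0, 0, -40], [0, 0, 0]],
    [[0, 0, -20], [0, 0, 0]],
  ],
  gripper=0,
)

```text
time_s: 4.75
position: [0.4529, 0.064, 0.1631]
tcp_rot: [[0.066, 0.998, 0.006], [0.998, -0.066, -0.0], [0.0, 0.007, -1.0]]
force: [0.5, -0.4, -0.5]
opening: 0.007
grasp_force: 0.0
```

Emit:
drive_tool(
  motion=[
    [[20, 20, -10], [0, 0, 0]],
    [[20, 20, 0], [0, 0, 0]],
    [[0, 10, 0], [0, 0, 0]],
    [[0, 0, 0], [0, 0, 0]],
    [[0, 0, 0], [0, 0, 0]],
  ],
  gripper=0.42,
)

```text
time_s: 5.25
position: [0.502, 0.1003, 0.1699]
tcp_rot: [[0.066, 0.998, -0.002], [0.998, -0.066, -0.0], [-0.0, -0.002, -1.0]]
force: [-0.3, 0.2, -0.4]
opening: 0.368
grasp_force: 0.0
```

```bash
python3 - <<'E'
from h import *
print(pose()[0],read_state()["opening"])
a=capture("side");b=capture("top")
for n,i,bx in(("side",a,(300,190,380,260)),("top",b,(250,190,330,250))):
    for r in reds(i,bx):print(n,r)
A=cv2.resize(a[140:270,240:380],None,fx=4,fy=4,interpolation=cv2.INTER_CUBIC)
B=cv2.resize(b[145:245,240:310],None,fx=4,fy=5.2,interpolation=cv2.INTER_CUBIC)[:520]
B=cv2.copyMakeBorder(B,0,520-B.shape[0],0,0,cv2.BORDER_CONSTANT)[:,:240]
cv2.imwrite("pics/s3.png",np.hstack([A,B])[:,:,::-1])
E
```

```text
[0.50204578 0.10025723 0.16988935] 0.36821553040303384
side (array([328, 219]), array([ 8,  6, 29], dtype=int32), array([331.86206897, 221.5862069 ]))
side (array([328, 222]), array([ 35,  19, 272], dtype=int32), array([345.44852941, 228.61029412]))
top (array([279, 210]), array([15,  6, 45], dtype=int32), array([285.82222222, 212.64444444]))
top (array([276, 219]), array([ 15,  16, 168], dtype=int32), array([282.83333333, 226.7202381 ]))
```

View pics/s3.png

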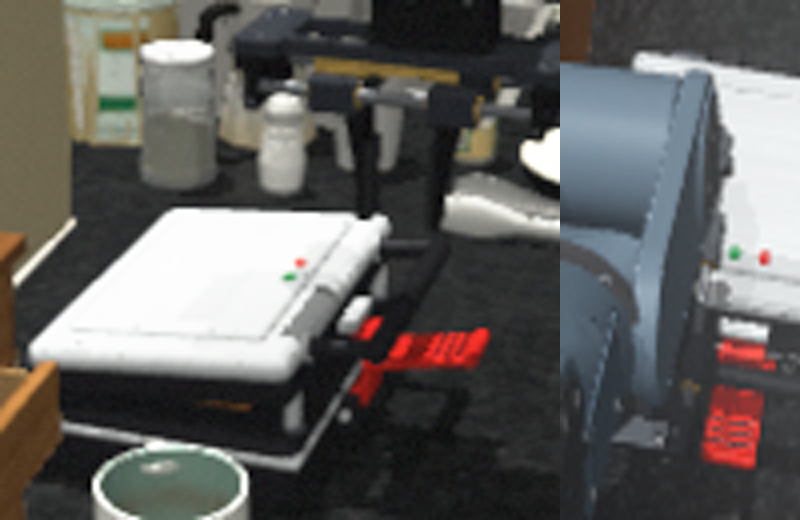

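Lid is popped ajar, catch is back at rest (tab at about (440,350) in the crop). Descend over the bar.

Emit:
drive_tool(
  motion=[
    [[5, 2, 15], [0, 0, 0]],
    [[0, 0, 15], [0, 0, 0]],
    [[0, 0, 15], [0, 0, 0]],
    [[0, 0, 10], [0, 0, 0]],
    [[0, 0, 0], [0, 0, 0]],
  ],
  gripper=0.45,
)

```text
time_s: 5.85
position: [0.5037, 0.1052, 0.1142]
tcp_rot: [[0.067, 0.998, -0.004], [0.998, -0.067, -0.0], [-0.0, -0.004, -1.0]]
force: [-0.3, 1.2, 0.7]
opening: 0.451
grasp_force: 0.0
```

Emit:
drive_tool(
  motion=[
    [[0, 0, 8], [0, 0, 0]],
    [[0, 0, 8], [0, 0, 0]],
    [[0, 0, 8], [0, 0, 0]],
    [[0, 0, 8], [0, 0, 0]],
    [[0, 0, 0], [0, 0, 0]],
  ],
)

```text
time_s: 6.35
position: [0.5044, 0.1055, 0.0824]
tcp_rot: [[0.066, 0.998, -0.002], [0.998, -0.066, 0.0], [-0.0, -0.002, -1.0]]
force: [-0.9, -0.5, 0.3]
opening: 0.449
grasp_force: 0.0
```

```bash
python3 - <<'E'
from h import *
print(pose()[0],pose()[2],read_state()["opening"])
a=capture("side")
A=cv2.resize(a[150:270,270:380],None,fx=5,fy=5,interpolation=cv2.INTER_CUBIC)
cv2.imwrite("pics/s4.png",A[:,:,::-1])
E
```

```text
[0.50441676 0.10552793 0.08240204] [-0.94539169 -0.51001107  0.31530964] 0.44908262902439444
```

View pics/s4.png

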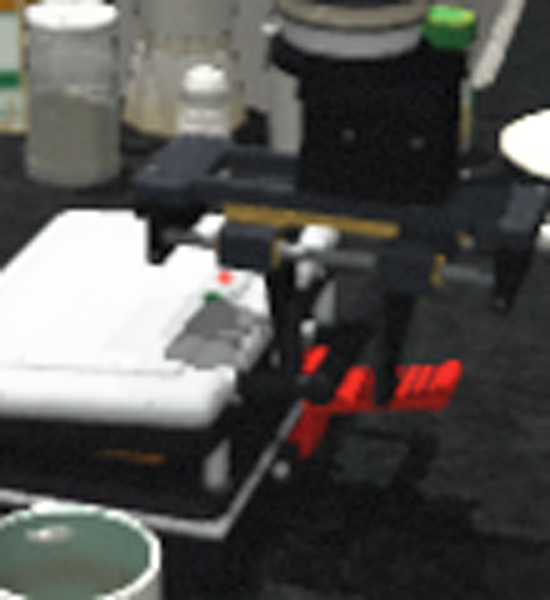

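The bar end (318,388) lies between the two fingers (285 and 395). Close.

Emit:
drive_tool(
  motion=[
    [[0, 0, 0], [0, 0, 0]],
    [[0, 0, 0], [0, 0, 0]],
    [[0, 0, 0], [0, 0, 0]],
    [[0, 0, 0], [0, 0, 0]],
    [[0, 0, 0], [0, 0, 0]],
  ],
  gripper=0,
)

```text
time_s: 6.9
position: [0.5032, 0.1057, 0.0834]
tcp_rot: [[0.066, 0.998, -0.004], [0.998, -0.066, 0.0], [-0.0, -0.004, -1.0]]
force: [-3.7, 0.0, 2.0]
opening: 0.173
grasp_force: 30.0
```

Emit:
drive_tool(
  motion=[
    [[0, 0, 0], [0, 0, 0]],
    [[0, 0, 0], [0, 0, 0]],
    [[0, 0, 0], [0, 0, 0]],
  ],
)

```text
time_s: 7.2
position: [0.5031, 0.1057, 0.0833]
tcp_rot: [[0.066, 0.998, -0.004], [0.998, -0.066, 0.0], [-0.0, -0.004, -1.0]]
force: [-4.1, 0.6, 2.7]
opening: 0.168
grasp_force: 30.0
```

```bash
python3 -c "
import numpy as np
t=np.linspace(.1,.785,16);x=-218*np.cos(t)+20*np.sin(t);z=218*np.sin(t)+20*np.cos(t)
d=np.diff(np.round(np.c_[x-x[0],z-z[0]]),axis=0)
print([[[0,int(a),-int(b)],[0,0,0]] for a,b in d])"
```

```text
[[[0, 2, -10], [0, 0, 0]], [[0, 3, -9], [0, 0, 0]], [[0, 3, -10], [0, 0, 0]], [[0, 3, -9], [0, 0, 0]], [[0, 4, -10], [0, 0, 0]], [[0, 4, -9], [0, 0, 0]], [[0, 5, -8], [0, 0, 0]], [[0, 5, -9], [0, 0, 0]], [[0, 6, -8], [0, 0, 0]], [[0, 5, -8], [0, 0, 0]], [[0, 7, -8], [0, 0, 0]], [[0, 6, -8], [0, 0, 0]], [[0, 7, -7], [0, 0, 0]], [[0, 7, -7], [0, 0, 0]], [[0, 8, -7], [0, 0, 0]]]
```

Emit:
drive_tool(
  motion=[
    [[0, 2, -10], [0, 0, 0]],
    [[0, 3, -9], [0, 0, 0]],
    [[0, 3, -10], [0, 0, 0]],
    [[0, 3, -9], [0, 0, 0]],
    [[0, 4, -10], [0, 0, 0]],
  ],
)

```text
time_s: 7.7
position: [0.5177, 0.1047, 0.1316]
tcp_rot: [[0.066, 0.998, -0.006], [0.998, -0.066, 0.0], [-0.0, -0.006, -1.0]]
force: [-5.2, 0.3, -2.4]
opening: 0.176
grasp_force: 30.0
```

Emit:
drive_tool(
  motion=[
    [[0, 4, -9], [0, 0, 0]],
    [[0, 5, -8], [0, 0, 0]],
    [[0, 5, -9], [0, 0, 0]],
    [[0, 6, -8], [0, 0, 0]],
    [[0, 5, -8], [0, 0, 0]],
  ],
)

```text
time_s: 8.2
position: [0.541, 0.1031, 0.1737]
tcp_rot: [[0.066, 0.998, -0.01], [0.998, -0.066, 0.0], [-0.001, -0.01, -1.0]]
force: [-8.2, 0.3, 0.4]
opening: 0.176
grasp_force: 30.0
```

Emit:
drive_tool(
  motion=[
    [[0, 7, -8], [0, 0, 0]],
    [[0, 6, -8], [0, 0, 0]],
    [[0, 7, -7], [0, 0, 0]],
    [[0, 7, -7], [0, 0, 0]],
    [[0, 0, 0], [0, 0, 0]],
  ],
)

```text
time_s: 8.7
position: [0.568, 0.1012, 0.2057]
tcp_rot: [[0.065, 0.998, -0.009], [0.998, -0.065, -0.0], [-0.001, -0.009, -1.0]]
force: [-13.4, -0.6, 9.2]
opening: 0.174
grasp_force: 30.0
```

Emit:
drive_tool(
  motion=[
    [[0, 8, -7], [0, 0, 0]],
    [[0, 0, 0], [0, 0, 0]],
    [[0, 0, 0], [0, 0, 0]],
    [[0, 0, 0], [0, 0, 0]],
  ],
)

```text
time_s: 9.1
position: [0.5751, 0.1008, 0.2125]
tcp_rot: [[0.065, 0.998, -0.01], [0.998, -0.065, -0.0], [-0.001, -0.01, -1.0]]
force: [-14.2, -0.8, 11.8]
opening: 0.173
grasp_force: 30.0
```

```bash
python3 - <<'E'
from h import *
p=pose();print(p[0],p[2],read_state()["opening"])
a=capture("side")
A=cv2.resize(a[90:290,220:400],None,fx=3,fy=3,interpolation=cv2.INTER_CUBIC)
cv2.imwrite("pics/s5.png",A[:,:,::-1])
E
```

```text
[0.57509491 0.10075518 0.2124749 ] [-14.23556153  -0.80222296  11.76640751] 0.17311306017835718
```

View pics/s5.png

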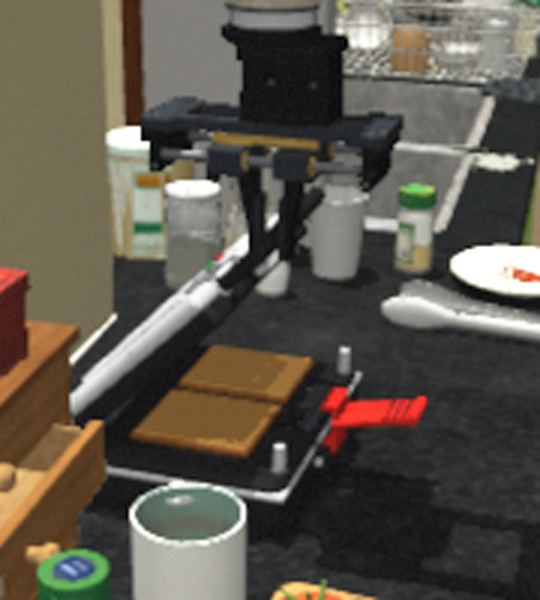

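The lid stands near 45°, held by the bar. Work out the angle from the TCP arc and from the lid's near edge (crop (75,385)→(215,285)).

```bash
python3 - <<'E'
from h import *
from scipy.optimize import least_squares
P=np.array([[.5031,.0833],[.5177,.1316],[.541,.1737],[.568,.2057],[.5751,.2125]])
for R in(.2189,None):
    r=least_squares(lambda v:np.hypot(P[:,0]-v[0],P[:,1]-v[1])-(R or v[2]),[.718,.041,.219][:2 if R else 3])
    h=r.x; f=lambda p:np.arctan2(p[1]-h[1],h[0]-p[0])-np.arctan2(20,218)
    print(h,r.fun.round(4),[round(float(f(p)),3) for p in P])
print("nominal z", [np.arcsin((z+.0184-.06)/.2189)-np.arctan2(20,218) for z in P[:,1]])
im=capture("side")
A=cv2.resize(im[150:240,235:325],None,fx=6.6,fy=6.6,interpolation=cv2.INTER_CUBIC);cv2.imwrite("pics/s6.png",A[:,:,::-1])
# rays onto vertical plane press y=+.125
O=np.array([.626,.054,0])
def py(u,v,y):
    o,d=ray("side",u,v);t=(y-(o-O)@PY)/(d@PY);q=o+t*d-O;return q@PX,q[2]
for c in[(75,385),(215,285)]:print(py(220+c[0]/3,90+c[1]/3,.125))
E
```

```text
[0.71943218 0.04752349] [ 0.0004 -0.0003 -0.0004  0.0001  0.0003] [0.072, 0.303, 0.524, 0.716, 0.761]
[0.73147097 0.04066875 0.23231431] [ 0. -0.  0. -0.  0.] [0.093, 0.311, 0.518, 0.699, 0.741]
nominal z [np.float64(0.10018233764218708), np.float64(0.3322245664086973), np.float64(0.5563610729165908), np.float64(0.7560572180407032), np.float64(0.804333057600551)]
(np.float64(0.08044681798754642), np.float64(0.11212256382459646))
(np.float64(-0.03741187846916802), np.float64(0.2121002086261891))
```

View pics/s6.png

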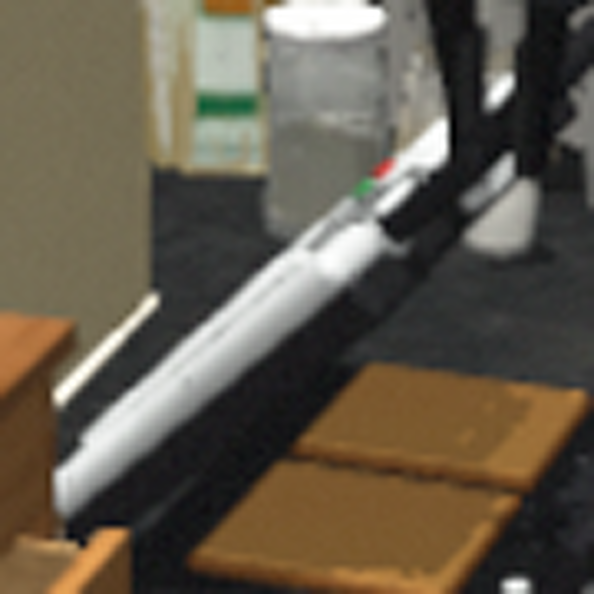

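View shows the steel skin's near lower edge from (68,515) to (375,250) in this crop. Fit that edge in the image, calibrating the method on the first (shut) picture.

```bash
cat >> h.py <<'E'
O=np.array([.626,.054,0])
def py(u,v,y):
    o,d=ray("side",u,v);t=(y-(o-O)@PY)/(d@PY);q=o+t*d-O;return q@PX,q[2]
def edge(im,u0,u1,v0,v1):
    "lower edge of the white lid side, column by column (bright to dark), angle and line in plane y=.125"
    g=cv2.GaussianBlur(im.max(2).astype(float),(3,3),0);Q=[]
    for u in range(u0,u1):
        d=np.diff(g[v0(u):v1(u),u]);k=int(np.argmin(d))
        if 0<k<len(d)-1:
            a,b,c=d[k-1:k+2];k=k+.5*(a-c)/(a-2*b+c)
        Q.append(py(u,v0(u)+k+.5,.125))
    Q=np.array(Q);c=np.polyfit(Q[:,0],Q[:,1],1)
    for _ in range(3):
        r=Q[:,1]-np.polyval(c,Q[:,0]);m=abs(r)<max(.0015,1.5*np.median(abs(r)));c=np.polyfit(Q[m,0],Q[m,1],1)
    print("n",m.sum(),"angle",-np.arctan(c[0]),"x",Q[m,0].min(),Q[m,0].max(),"z at x=.09",np.polyval(c,.09),"rms",r[m].std())
E
python3 - <<'E'
from h import *
a=cv2.imread("pics/side0.png")[:,:,::-1]
L=lambda p,q,h:((lambda u:int(np.interp(u,[p[0],q[0]],[p[1],q[1]])-h)),(lambda u:int(np.interp(u,[p[0],q[0]],[p[1],q[1]])+h)))
edge(a,256,306,*L((250,232),(308,241),6))
im=capture("side")
edge(im,247,291,*L((245.3,227.5),(291.8,187.5),6))
E
```

```text
n 50 angle -0.0060307052487846985 x -0.06977639230382991 0.05340634197531296 z at x=.09 0.08016224754567948 rms 0.00025732999024496414
n 42 angle 0.7714497319951447 x -0.033433057684628606 0.07618193625225711 z at x=.09 0.07959338644961346 rms 0.0005758742656818835
```

Emit:
drive_tool(
  motion=[
    [[0, -1, -2], [0, 0, 0]],
    [[0, -1, -2], [0, 0, 0]],
    [[0, 0, 0], [0, 0, 0]],
    [[0, 0, 0], [0, 0, 0]],
    [[0, 0, 0], [0, 0, 0]],
  ],
)

```text
time_s: 9.75
position: [0.5776, 0.1006, 0.2149]
tcp_rot: [[0.066, 0.998, -0.001], [0.998, -0.066, -0.0], [-0.0, -0.001, -1.0]]
force: [-5.7, -1.3, 1.7]
opening: 0.177
grasp_force: 30.0
```

```bash
python3 - <<'E'
from h import *
L=lambda p,q,h:((lambda u:int(np.interp(u,[p[0],q[0]],[p[1],q[1]])-h)),(lambda u:int(np.interp(u,[p[0],q[0]],[p[1],q[1]])+h)))
edge(capture("side"),247,291,*L((245.3,227),(291.8,187),6));s=read_state();print(s["grasp_force"],s["opening"],s["force"],s["position"])
E
```

```text
n 42 angle 0.7868551798637894 x -0.033451255909872114 0.07617583095952297 z at x=.09 0.07964326867822118 rms 0.0005138285070277156
30.005369782447815 0.17394381679463755 [-5.44146558 -0.5057293   3.3561828 ] [0.57755914 0.1005612  0.21484575]
```

```bash
python3 -c "
from rig import *
print(hand_in())"
```

```text
the job is handed in; nothing more can be done
None
```

I pushed the catch to its stop and it sprang back, so the lid popped ajar. The arm now holds the lid by the bar at about 45° (0.79 rad by camera, within about 0.03), and the job is handed in; I kept the arm clear of the other items but did not re-check their positions.

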